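# Clamping set-up for drilling: block, packing, strap and collar

## Task

Set up the wooden block for drilling on the slotted clamping plate: lay it flat and lengthwise, in line with the stud, its end hard up against the stop, and stand the packing block that is as high as the wood just beyond the stud, in the same line. Then lay the slotted strap level across the two, with the stud through its slot, and slip the collar over the stud so that it lies flat on the strap. Leave the other two packing blocks where they are.

Things in the scene. Friction and masses are not known exactly. Their poses are not given: they have to be found in the camera images.
- plate: fixed grey steel clamping plate with T-slots along its length, 116 mm (x) by 220 mm (y) by 20 mm high, at any yaw. Origin at the centre of its underside, z up; y runs lengthwise from the stud towards the stop. An upright threaded stud, 12 mm thick, stands on the centre line at (0, -20) mm; the stop is a bar bolted across near the +y end
- stud_tip (a point): tip of the stud, on its axis: 94 mm above the bench, 74 mm above the plate's top; axes as the plate's
- stop_face (a point): middle of the stop's face that looks towards the stud, at (0, 90) mm on the plate, 12 mm above its top; axes as the plate's. The stop is a dark bar 96 mm long (x), 14 mm thick, 24 mm high
- wood_block: sawn light-brown wooden block, 60 mm (x) by 90 mm (y, its length) by 38 mm high; origin at the centre of its underside, z up. Up against the stop, its near end stands 14 mm clear of the stud's side
- low_block: plain grey metal packing block, 50 x 30 mm in plan (x, y) and 22 mm high, with one small dark hole in the middle of its top. The lowest of three, lower than the wood; it stays where it is. Origin at the centre of its underside, z up.
- mid_block: plain grey metal packing block, 50 x 30 mm in plan (x, y) and 38 mm high, with one small dark hole in the middle of its top. The middle one of three, as high as the wood. It belongs on the plate's centre line with its centre some 55 mm from the stud's axis (anything from 25 to 75 mm will do), on the side away from the stop. Origin at the centre of its underside, z up.
- tall_block: plain grey metal packing block, 50 x 30 mm in plan (x, y) and 56 mm high, with one small dark hole in the middle of its top. The tallest of three, higher than the wood; it stays where it is. Origin at the centre of its underside, z up.
- strap: dark steel clamping strap: flat bar 42 mm (x) by 130 mm (y, its length) by 12 mm thick, with a central slot right through it, 18 mm wide (x), 50 mm long (y). Origin at the centre of its underside, z up; both ends and faces alike. With its centre some 12 mm from the stud's axis, towards the packing block, it covers wood and block well
- collar: plain round bright steel collar (ring), 36 mm across, bore 18 mm, 16 mm high; origin at the centre of its underside, z up

How it is judged:
By the outcome, as a careful person would: the job done as asked, in the order asked, and still so for the second after the job is handed in, with the robot touching nothing.
It also fails if it takes over 136 s, if anything falls off the work surface, if the arm or the gripper's body presses on something with over 40 N, if the wrist force passes 120 N, or if a joint passes its speed limit or range.

## Robot

A 6-joint arm with a two-finger parallel gripper is mounted at the origin on a cart in front of the work surface, level with it; the furniture and walls round the work are solid. World frame = base frame: x ahead of the robot, y to its left, z up, the work surface at z = 0. Lengths are in m, angles in rad, forces in N, time in s.
With the tool pointing down it reaches from about 0.275 to 0.875 m from the base axis. Payload 12.5 kg.
Tool frame: the origin (TCP) lies on the centre line of the jaws, within the pads' length; the fingertips stand r.finger_overhang ahead of it and the grasp point (between the pads) lies 3 mm ahead of it (r.finger_overhang is the distance from the TCP to the fingertips, in m); z points along the fingers, y is the line along which they close (so a half turn about z gives the same grasp; the last joint's range is limited). The gripper opens to 85 mm and grips with 20 to 120 N. Pads are 22 mm wide; open, the fingers measure 114 mm over their backs; the gripper's body (76 mm by 85 mm) begins 54 mm behind the grasp point. The pads swing forward as they close: fully open they stand 13 mm farther back than shut.
Start: joints at [-1.419, 0.351, 1.652, -0, 1.139, -0.085], TCP at [0.129, -0.535, 0.253] pointing down, gripper open.
Joint ranges: [-2.75, 2.75], [-0.79, 2.1], [0.01, 2.65], [-1.57, 4.71], [0.07, 3.14], [-2.87, 2.87]. Speed limits (rad/s): [2.22, 2.22, 2.79, 3.14, 3.14, 3.14].

## Interface

Orientations are given as a unit quaternion [x, y, z, w].
In Python, from cell import r, optics gives the robot as it stands. The module is installed in compiled form; this text tells all that it offers. Calls block until the motion is done:
- r.move_to(position, orientation): joint-space move of the TCP to a pose.
- r.move_linear(position, rot=None, vel=0.15): straight line of the TCP; rot=None keeps the orientation; vel is the mean speed in m/s.
- r.set_joints(angles): joint-space move.
- r.set_gripper(opening, squeeze=None): opening from 0.0 (shut) to 1.0 (fully open); squeeze is the grip in N (None keeps the last); returns when the fingers have stopped.
- r.sleep(seconds).
- r.inverse_kinematics(position, orientation): joint angles nearest the present ones, or None.
- optics.get_image(name): name is "scene" or "top" or "wrist"; returns a dict with "pixels" (480x640x3 uint8, red, green, blue), "depth" (480x640 float32, m along the optical axis (not along the pixel's ray), 0 where there is no reading), "fx", "fy", "cx", "cy" (pixels), "camera_from_world" (4x4, takes a point from world to camera coordinates); the wrist camera has in their place "mount" (4x4, takes a point from camera to tool coordinates, whose origin is the TCP and whose axes are the flange's). Camera axes: x right, y down, z forward; pixel columns grow to the right and rows downward; lengths in m; the calibration is good to about 2 mm. A picture is of the moment at which its call begins: read the wrist's pose just before it.
A pose or a line that the arm cannot do raises r.PlanningError and nothing moves.
- r.hand_in(): hands the job in; it is judged then, once.
Readings, each from a call of its own:
- r.current_t(): time.
- r.current_q(): joint angles.
- r.current_qvel(): joint speeds.
- r.current_effort(): joint torques, N m.
- r.current_tool_pos(): TCP position.
- r.current_ee_rot(): TCP orientation.
- r.current_contact_force(): force on the tool from outside, world axes, zero at the start.
- r.current_torque(): the same for the moment, N m.
- r.current_opening(): opening from 0.0 (shut) to 1.0 (fully open).
- r.current_finger_force(): force on a finger pad.
Only numpy, scipy, OpenCV 4.12 (cv2) and the standard library are available. Lean on these libraries where they do the work, as an engineer would, in place of code of your own. Each camera call takes 0.05 s, during which the arm holds its last target. There are 200 camera calls.

## Working session

There is one attempt and no reset: what is moved stays moved. The work goes in short steps, each a Python script; the robot and the scene stay as the last script left them, time stands still between calls to the robot, and variables do not carry over. Pictures are saved under pics/ and viewed, at most 14 in all, crops included, and the job is handed in when it is done.

```bash
mkdir -p pics; cat > h.py <<'E'
import numpy as np, cv2
from cell import r, optics
from scipy.spatial.transform import Rotation as R
def grab(n):
    if n=="wrist":
        p=np.array(r.current_tool_pos()); q=R.from_quat(r.current_ee_rot())
    im=optics.get_image(n)
    if n=="wrist":
        T=np.eye(4);T[:3,:3]=q.as_matrix();T[:3,3]=p
        im["wfc"]=T@np.array(im["mount"])
    else: im["wfc"]=np.linalg.inv(np.array(im["camera_from_world"]))
    return im
def save(im,f): cv2.imwrite("pics/"+f,cv2.cvtColor(im["pixels"],cv2.COLOR_RGB2BGR))
def cloud(im):
    d=im["depth"];v,u=np.mgrid[:480,:640]
    P=np.stack([(u-im["cx"])/im["fx"]*d,(v-im["cy"])/im["fy"]*d,d],-1)
    W=P@im["wfc"][:3,:3].T+im["wfc"][:3,3]; W[d==0]=np.nan
    return W
def ray(im,u,v,z):
    d=im["wfc"][:3,:3]@np.array([(u-im["cx"])/im["fx"],(v-im["cy"])/im["fy"],1]);o=im["wfc"][:3,3]
    return o+d*(z-o[2])/d[2]
E
python3 - <<'E'
from h import *
for n in("top","scene"):
    im=grab(n);save(im,n+"1.png");print(n,im["wfc"].round(3).tolist(),im["fx"])
    np.savez(n+"1.npz",**im)
print(r.finger_overhang,r.current_t(),r.current_ee_rot())
E
```

```text
top [[0.015, -0.983, 0.185, 0.349], [-1.0, -0.013, 0.012, -0.016], [-0.009, -0.186, -0.983, 1.141], [0.0, 0.0, 0.0, 1.0]] 454.0369615111381
scene [[-0.835, -0.26, 0.485, -0.091], [-0.55, 0.381, -0.743, 0.975], [0.008, -0.887, -0.462, 0.686], [0.0, 0.0, 0.0, 1.0]] 587.4892680443543
0.022 0.1 [ 9.92997950e-01  1.18130531e-01 -2.09209596e-05 -4.99244465e-04]
```

View pics/top1.png

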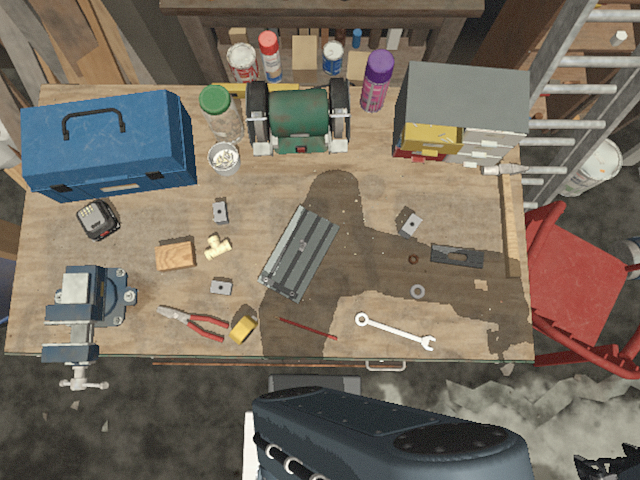

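View pics/scene1.png

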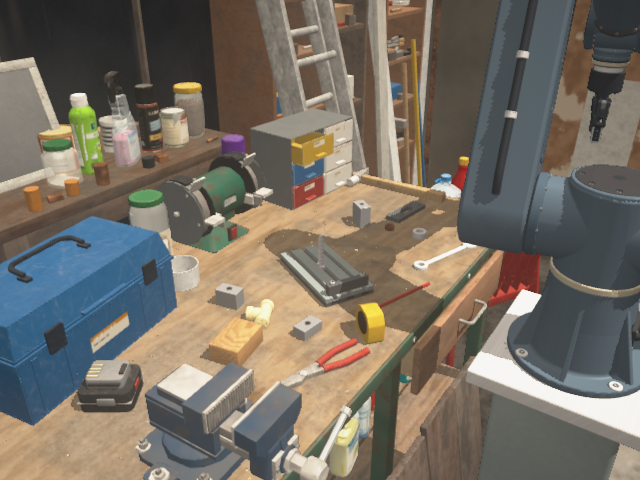

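The top view shows the wood at (175,256), grey blocks at (220,211), (221,287) and (410,223), the plate at (300,253), the strap at (457,256) and the collar at (418,291). The scene view has the stud at (320,245) and the stop bar at the robot-side end of the plate (350,285). Next I'll measure them from depth.

```bash
python3 - <<'E'
from h import *
im=dict(np.load("top1.npz"));W=cloud(im)
B={"wood":(145,230,205,280),"b1":(207,195,236,228),"b2":(205,272,238,302),"b3":(393,203,428,242),"plate":(250,195,345,308),"strap":(425,236,492,272),"collar":(405,278,432,304),"brown":(404,250,422,268)}
tab=W[300:330,350:500].reshape(-1,3);print("table z",np.nanmedian(tab[:,2]))
for n,(a,b,c,d) in B.items():
    P=W[b:d,a:c].reshape(-1,3);P=P[np.isfinite(P[:,0])]
    z=P[:,2];hi=P[z>.006]
    if len(hi)<5: print(n,"none",z.max());continue
    zt=np.percentile(hi[:,2],85);T=hi[abs(hi[:,2]-zt)<.005]
    (c0,s,a0)=cv2.minAreaRect((T[:,:2]*1000).astype(np.float32))
    print(n,"ztop",zt.round(4),"max",z.max().round(3),"c",np.round(c0,1),"size",np.round(s,1),"ang",round(a0,1),len(T))
    print("   hist",np.histogram(z,bins=np.arange(-.01,.11,.01))[0])
s=dict(np.load("scene1.npz"));W=cloud(s)
for (u,v) in [(320,238),(320,245),(321,260),(350,283),(335,283)]: print((u,v),W[v,u])
E
```

```text
table z 0.00127120293714722
wood ztop 0.0411 max 0.047 c [518.4 347.4] size [60.6 90.6] ang 9.3 805
   hist [ 525 1463   47   49  592  309    0    0    0    0    0]
b1 ztop 0.041 max 0.045 c [631.1 240.2] size [51.1 29.7] ang 10.4 222
   hist [180 474  24  28 157  89   0   0   0   0   0]
b2 ztop 0.0251 max 0.029 c [443.1 230.5] size [50.5 30. ] ang 82.9 226
   hist [190 534  34 228   0   0   0   0   0   0   0]
b3 ztop 0.059 max 0.064 c [ 600.9 -236.2] size [29.8 50.8] ang 54.9 220
   hist [311 736  18  14  15  16 235  15   0   0   0]
plate ztop 0.0237 max 0.1 c [531.   39.9] size [116.3 220.1] ang 62.4 2454
   hist [1880 4905 1638 1987    9  218   20    3    5    7   14]
strap ztop 0.0152 max 0.019 c [ 530.3 -357.4] size [130.4  43. ] ang 82.2 685
   hist [ 497 1203  703    0    0    0    0    0    0    0    0]
collar ztop 0.0189 max 0.022 c [ 440.6 -253.8] size [32.2 32.1] ang 0.3 117
   hist [165 403 117  14   0   0   0   0   0   0   0]
brown ztop 0.0159 max 0.018 c [ 523.1 -246.8] size [23.2 22.4] ang 3.8 48
   hist [ 80 184  55   0   0   0   0   0   0   0   0]
(320, 238) [0.54489227 0.03473139 0.0892869 ]
(320, 245) [0.5468941  0.031707   0.06996249]
(321, 260) [0.54557965 0.0295258  0.03128066]
(350, 283) [0.43585285 0.08487424 0.03814448]
(335, 283) [0.45674547 0.10989667 0.04377053]
```

Sizes and heights all agree: b1 is the mid block, b2 the low one and b3 the tall one. Next, a close look at the plate with the wrist camera.

```bash
cat >> h.py <<'E'
def Q(deg):
    a=np.radians(deg)/2; return [np.cos(a),np.sin(a),0,0]
def best(xy,deg,z=.2):
    """of the two equal tool yaws, the one with last joint nearer mid range"""
    c=[(abs(q[5]),d) for d in(deg,deg+180) for q in[r.inverse_kinematics([*xy,z],Q(d))] if q is not None]
    return min(c)[1]
def rect(im,xy,rad,zlo,zhi):
    W=cloud(im).reshape(-1,3)
    m=(np.hypot(W[:,0]-xy[0],W[:,1]-xy[1])<rad)&(W[:,2]>zlo)&(W[:,2]<zhi)
    T=W[m];c,s,a=cv2.minAreaRect((T[:,:2]*1000).astype(np.float32))
    if s[0]<s[1]: s=s[::-1];a+=90     # angle of the long side
    return np.array(c)/1000,np.array(s),a,np.median(T[:,2]),len(T)
E
python3 - <<'E'
from h import *
im=optics.get_image("wrist");print(np.round(im["mount"],3).tolist(),im["fx"])
d=best((.531,.04),152.4,.35);print(d)
r.move_to([.56,.025,.35],Q(d));print(r.current_t(),r.current_tool_pos(),r.current_contact_force())
im=grab("wrist");save(im,"w1.png");np.savez("w1.npz",**im)
print(rect(im,(.531,.04),.15,.014,.03),rect(im,(.445,.085),.08,.037,.05))
W=cloud(im).reshape(-1,3);S=W[(W[:,2]>.06)&(W[:,2]<.11)&(np.hypot(W[:,0]-.549,W[:,1]-.031)<.03)];print(len(S),S.mean(0) if len(S) else 0,S[:,2].max() if len(S) else 0)
E
```

```text
[[0.0, -0.963, -0.268, 0.069], [1.0, -0.0, 0.001, 0.001], [-0.001, -0.268, 0.963, -0.121], [0.0, 0.0, 0.0, 1.0]] 383.6377587501556
152.4
2.675 [0.56001311 0.02430496 0.34987313] [ 0.17176106 -0.06695241  0.0734184 ]
(array([0.53352332, 0.03706715]), array([219.84336853, 116.18989563]), 152.4163932800293, np.float64(0.020855974471516853), 13360) (array([0.44805188, 0.08168655]), array([95.88066101, 13.72050953]), 62.267311096191406, np.float64(0.04463796520501412), 1335)
147 [0.549933   0.02855411 0.08817972] 0.09652588650547694
```

View pics/w1.png

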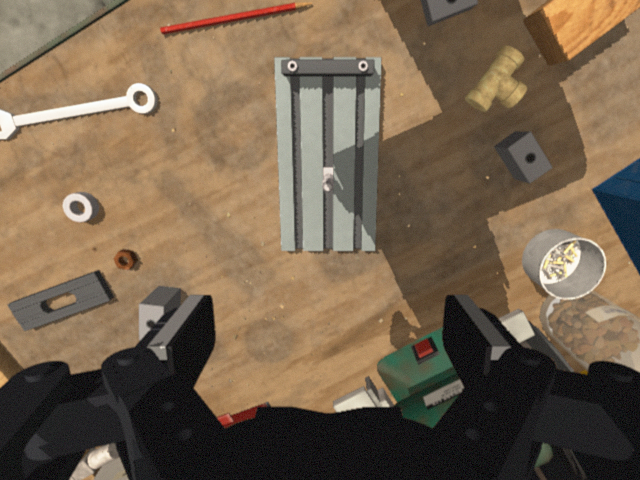

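The wrist view shows the plate with the stop bar at (328,67) and the stud at (328,180), and the sizes check: 220x116, and a 96x14 stop. It reads about 3 mm off the top camera. Now I'll pick up the wood, hovering to measure it first.

```bash
cat >> h.py <<'E'
def look(xy,deg,ztop,rad,z=.17):
    d=best(xy,deg); r.move_to([*xy,z],Q(d)); r.sleep(.15)
    im=grab("wrist"); return d,im,rect(im,xy,rad,ztop-.005,ztop+.006)
def pick(xy,d,z,op,sq,lift=.2):
    r.set_gripper(op,sq); p=r.current_tool_pos()
    r.move_to([*xy,max(z+.06,.1)],Q(d)); r.move_linear([*xy,z],vel=.1)
    f=r.current_contact_force(); r.set_gripper(0,sq)
    print("grip op",r.current_opening(),"ff",r.current_finger_force(),"f before",np.round(f,1))
    r.move_linear([*xy,lift],vel=.2)
    print("lifted op",r.current_opening(),"ff",r.current_finger_force(),"t",r.current_t())
E
python3 - <<'E'
from h import *
# wood: long axis 9.3+90 ; tool x along long axis
d,im,m=look((.520,.345),99.3,.039,.07);save(im,"w2.png");print(d,m)
c,s,a,zt,n=m
if abs(s[0]-90)<4 and abs(s[1]-60)<4:
    dd=d+((a-d+90)%180-90);print("yaw",dd)
    pick(c,dd,.027,1.0,60)
E
```

```text
99.3 (array([0.52089044, 0.34504449]), array([89.72794342, 60.05004501]), 100.11588859558105, np.float64(0.03875433833189185), 11047)
yaw 100.11588859558105
grip op 0.6885125529690924 ff 65.30276656150818 f before [-0.7  0.6  0.6]
lifted op 0.691910301819703 ff 64.41381812095642 t 7.1667
```

```bash
cat >> h.py <<'E'
PC=np.array([.5335,.0371]);YAW=152.35
ey=np.array([np.cos(np.radians(YAW)),np.sin(np.radians(YAW))]);ex=np.array([ey[1],-ey[0]])
def pl(x,y): return PC+ex*x/1000+ey*y/1000
def down(z0,z1,df=4,step=.001):
    """creep down until contact"""
    f0=np.array(r.current_contact_force());p=np.array(r.current_tool_pos())
    z=z0
    while z>z1:
        z-=step; r.move_linear([p[0],p[1],z],vel=.03)
        f=np.array(r.current_contact_force())-f0
        if f[2]>df: break
    print("down z",z,"df",f.round(1)); return z
E
python3 - <<'E'
from h import *
t=pl(0,40.5); d=best(t,YAW); print(d)
r.move_to([*t,.13],Q(d)); r.move_linear([*t,.052],vel=.1)
z=down(.052,.044)
z+=.0005; r.move_linear([*t,z],vel=.03)
f0=np.array(r.current_contact_force())
for y in np.arange(41,50,.7):
    r.move_linear([*pl(0,y),z],vel=.03); f=(np.array(r.current_contact_force())-f0)[:2]@ey
    if f<-10: break
print("push y",y,f,r.current_tool_pos(),r.current_torque())
im=grab("scene");save(im,"s2.png")
r.set_gripper(1.0); p=r.current_tool_pos(); r.move_linear([p[0],p[1],.17],vel=.2)
im=grab("wrist");save(im,"w3.png");np.savez("w3.npz",**im)
print(rect(im,pl(0,45),.09,.053,.064),rect(im,pl(0,97),.06,.039,.049),r.current_t())
E
```

```text
152.35
down z 0.04699999999999999 df [-4.8 -1.3 16.5]
push y 48.00000000000003 -11.250392582388038 [0.49268958 0.05892656 0.04798755] [-1.04154873 -1.04892599  0.10330953]
(array([0.50201147, 0.0540612 ]), array([108.87621307,  60.13752365]), 152.35671615600586, np.float64(0.058787827703602885), 12905) (array([0.44775067, 0.08185382]), array([95.9222641 , 14.75461769]), 62.389686584472656, np.float64(0.044691917938088785), 3236) 14.8667
```

View pics/w3.png

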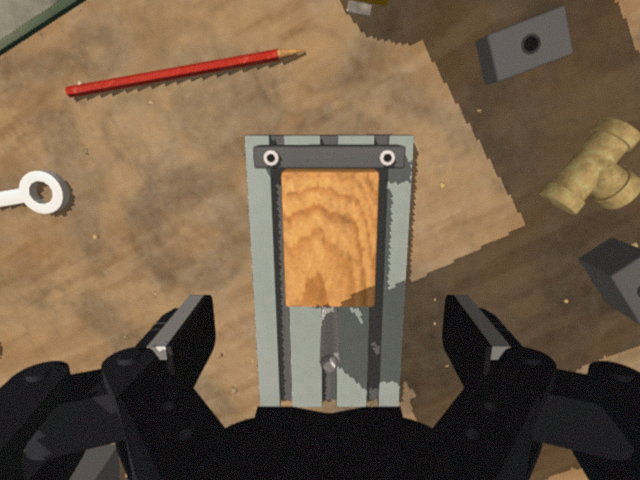

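Seen from close by, the wood (330,238) lies against the stop (330,157), square and on the centre line. I'll check the gap in numbers, then fetch the mid block.

```bash
python3 - <<'E'
from h import *
im=dict(np.load("w3.npz"));W=cloud(im).reshape(-1,3);W=W[np.isfinite(W[:,0])]
Y=((W[:,:2]-PC)@ey)*1000;X=((W[:,:2]-PC)@ex)*1000
wd=(W[:,2]>.055)&(W[:,2]<.062)&(Y>-8)&(Y<120)&(abs(X)<45)
st=(W[:,2]>.041)&(W[:,2]<.048)&(Y>80)&(Y<120)&(abs(X)<30)
pg=(W[:,2]>.016)&(W[:,2]<.026)&(abs(X)<70)&(Y<110)
sd=(W[:,2]>.07)&(W[:,2]<.1)&(Y<0)&(abs(X)<15)
print("wood y",np.percentile(Y[wd],[.5,99.5]),"x",np.percentile(X[wd],[.5,99.5]),"stop y",np.percentile(Y[st],[2,98]),"plate x",np.percentile(X[pg],[.5,99.5]))
print("stud",sd.sum(),X[sd].mean(),Y[sd].mean())
d,im,m=look((.633,.2385),10.4+90,.039,.05);print(d,m)
c,s,a,zt,n=m
if abs(s[0]-50)<3 and abs(s[1]-30)<3:
    dd=best(c,a+90);print("yaw",dd)   # tool y along the 50 side
    pick(c,dd,.027,.85,60)
E
```

```text
wood y [ 1.4207596  89.84486873] x [-29.10494921  29.94193793] stop y [ 89.99415486 104.03069054] plate x [-57.6208767   57.55720887]
stud 588 0.00010838749531453848 -16.53061315873689
100.4 (array([0.63400757, 0.23783351]), array([50.0435257, 30.5074234]), 9.675148963928223, np.float64(0.03875026585697311), 3123)
yaw 99.67514896392822
grip op 0.5767963624595465 ff 64.01849269866943 f before [ 0.2  0.6 -0.2]
lifted op 0.5718145792546191 ff 62.98760175704956 t 19.0583
```

```bash
python3 - <<'E'
from h import *
t=pl(0,-75); d=best(t,YAW); print(d)
r.move_to([*t,.16],Q(d)); r.move_linear([*t,.052],vel=.12)
z=down(.052,.044)
r.set_gripper(.85); r.move_linear([*t,.2],vel=.2)
# hover over plate for a check
t=pl(0,-30); r.move_to([*t,.25],Q(d)); r.sleep(.15)
im=grab("wrist");save(im,"w4.png");np.savez("w4.npz",**im)
print(rect(im,pl(0,-75),.034,.053,.064),pl(0,-75),r.current_t())
W=cloud(im).reshape(-1,3);W=W[np.isfinite(W[:,0])];Y=((W[:,:2]-PC)@ey)*1000;X=((W[:,:2]-PC)@ex)*1000
sd=(W[:,2]>.065)&(W[:,2]<.1)&(abs(Y+20)<15)&(abs(X)<15);print(X[sd].mean(),Y[sd].mean(),sd.sum())
wd=(W[:,2]>.055)&(W[:,2]<.062)&(Y>-8)&(Y<120)&(abs(X)<45)
print("wood y",np.percentile(Y[wd],[.5,99.5]),"x",np.percentile(X[wd],[.5,99.5]))
# strap
d,im,m=look((.532,-.359),82.2,.013,.08);save(im,"w5.png");print(d,m)
E
```

```text
152.35
down z 0.04699999999999999 df [-4.9 -0.5 10.6]
(array([0.60115619, 0.00223358]), array([49.70249939, 30.1415844 ]), 62.14160919189453, np.float64(0.058839935497212476), 1974) [0.59993492 0.00229481] 24.3833
-0.023056747614433153 -18.163215879380587 268
wood y [ 0.13138653 89.31630338] x [-29.12131459  30.01238831]
82.2 (array([ 0.53230933, -0.36085922]), array([130.06025696,  42.03826904]), 82.63079833984375, np.float64(0.012712839903809225), 7979)
```

View pics/w4.png

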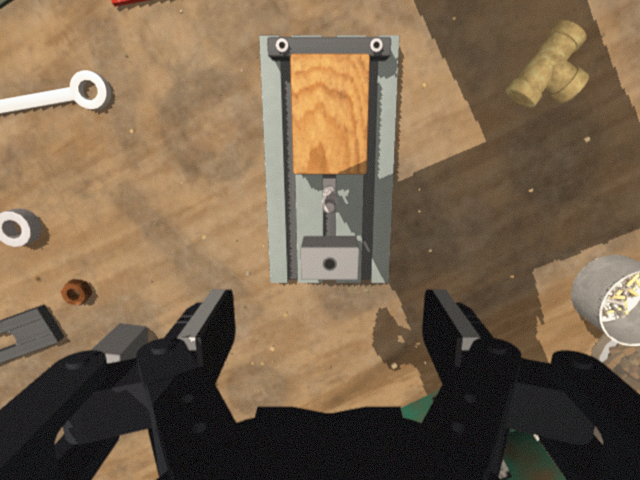

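View pics/w5.png

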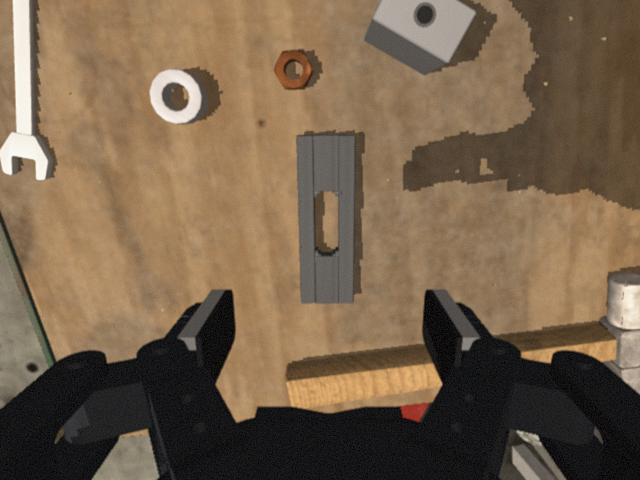

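w4 shows the block (330,262) standing in line behind the stud (328,200), with the wood still against the stop. w5 shows the strap (327,219) clear on all sides, so I'll pick it up.

```bash
python3 - <<'E'
from h import *
c=np.array([.5323,-.3609]);d=best(c,82.63);print(d)
pick(c,d,.021,.75,60)
t=pl(0,-32); d=best(t,YAW); print(d)
r.move_to([*t,.19],Q(d)); r.sleep(.2)
im=grab("wrist");save(im,"w6.png");np.savez("w6.npz",**im);print(r.current_t(),r.current_opening(),r.current_tool_pos())
E
```

```text
82.63
grip op 0.47245355355982416 ff 61.68502449989319 f before [-0.1 -0.6  0.6]
lifted op 0.47258429489049464 ff 60.848296880722046 t 28.9917
152.35
30.675 0.4728406026678799 [0.56194501 0.02161981 0.18995465]
```

View pics/w6.png

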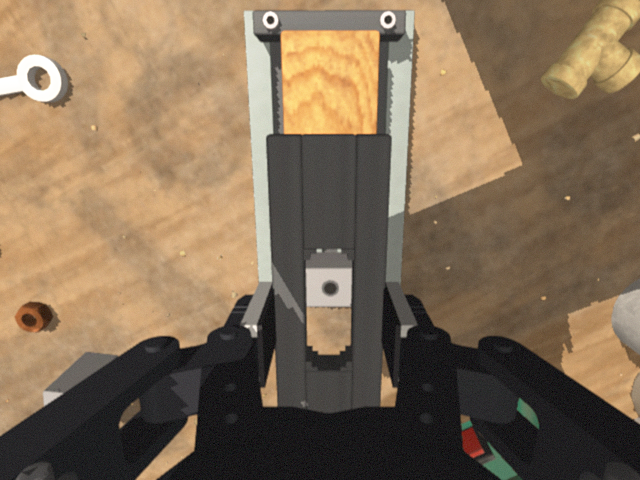

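w6 shows the strap held straight, with its slot at (329,305) on the same column as the wood (330). Before lowering, I'll measure how it sits in the jaws.

```bash
python3 - <<'E'
from h import *
im=dict(np.load("w6.npz"));W=cloud(im).reshape(480,640,3)
X=((W[...,:2]-PC)@ex)*1000;Y=((W[...,:2]-PC)@ey)*1000
m=(W[...,2]>.14)&(W[...,2]<.20)&(abs(X)<20)&(Y>-5)&(Y<50)
print("z",np.percentile(W[m][:,2],[2,50,98]),"front edge",Y[m].max())
m2=m&(abs(X)<30)
b=(W[...,2]>.14)&(W[...,2]<.20)&(abs(X)<35)&(Y>-2)&(Y<30)
for y in(0,10,20,28):
    k=b&(abs(Y-y)<2.5);print(y,X[k].min(),X[k].max(),np.median(W[k][:,2]))
E
```

```text
z [0.17929426 0.18059645 0.18189724] front edge 31.980578362540076
0 -21.320259820849515 20.24538131236248 0.18060691605361656
10 -21.617731510315103 20.4466854813636 0.18056236159359587
20 -21.58343340930743 20.514556274426564 0.18059067545301744
28 -21.43298782465578 20.585226761968258 0.18060889812362543
```

```bash
python3 - <<'E'
from h import *
t=pl(0.3,-32)
f0=np.array(r.current_contact_force())
r.move_linear([*t,.12],vel=.12)
for z in(.112,.104,.096,.088,.084):
    r.move_linear([*t,z],vel=.06);f=np.array(r.current_contact_force())-f0
    if np.linalg.norm(f)>8: break
print(z,f.round(1))
if z<.085:
    z=down(.084,.077); r.set_gripper(.75); r.move_linear([*t,.2],vel=.2)
    r.sleep(.1);im=grab("wrist");save(im,"w7.png");np.savez("w7.npz",**im)
    W=cloud(im);X=((W[...,:2]-PC)@ex)*1000;Y=((W[...,:2]-PC)@ey)*1000
    for y in(-85,-60,-40,0,20,28):
        k=(abs(Y-y)<2.5)&(abs(X)<32)&(W[...,2]>.064)&(W[...,2]<.08)
        if k.any(): print(y,X[k].min(),X[k].max(),np.median(W[k][:,2]))
    k=(W[...,2]>.085)&(W[...,2]<.1)&(abs(Y+20)<15)&(abs(X)<15);print("stud",X[k].mean(),Y[k].mean(),k.sum())
    print(r.current_t())
E
```

```text
0.084 [ 0.5  0.3 -0.7]
down z 0.079 df [-4.3 -0.3 13.5]
-85 -20.381987983369942 20.92499531654275 0.07088105526435784
-60 -20.69209369224586 21.222541581930493 0.07067870211454005
-40 -20.15527579927943 21.45328984969774 0.07082173791963045
0 -20.634717936035337 21.18888152939361 0.07073633687994955
20 -20.25522352046313 21.341610593305305 0.07068287062354911
28 -20.603382545604713 21.136461466384567 0.07067083764841256
stud -0.04956022531433668 -18.647155271424865 303
35.3083
```

The strap is level (70.7 mm all along) and centred. Now the collar.

```bash
python3 - <<'E'
from h import *
d,im,m=look((.442,-.256),60,.017,.03);save(im,"w8.png");print(d,m)
c,s,a,zt,n=m
if abs(s-36).max()<3:
    pick(c,d,.0225,.65,50)
    t=pl(0,-20); d=best(t,YAW); print(d)
    r.move_to([*t,.19],Q(d)); r.sleep(.2)
    im=grab("wrist");save(im,"w9.png");np.savez("w9.npz",**im)
    W=cloud(im);X=((W[...,:2]-PC)@ex)*1000;Y=((W[...,:2]-PC)@ey)*1000
    k=(W[...,2]>.174)&(W[...,2]<.2)&(abs(X)<17)&(abs(Y+20)<30)
    print(np.percentile(W[k][:,2],[5,50,95]),Y[k].min(),Y[k].max(),X[k].min(),X[k].max(),r.current_t())
E
```

```text
60 (array([ 0.44321448, -0.2576236 ]), array([35.04699707, 34.95595932]), 60.28876876831055, np.float64(0.016515828149887113), 1345)
grip op 0.39404025543912863 ff 49.036720767617226 f before [ 0.1 -0.3 -0.2]
lifted op 0.3922962129459132 ff 49.75081119686365 t 39.6167
152.35
[0.17633543 0.18300771 0.18879228] -39.20425162068071 -3.730677837903414 -16.964372501340563 16.991136697780384 41.0333
```

View pics/w9.png

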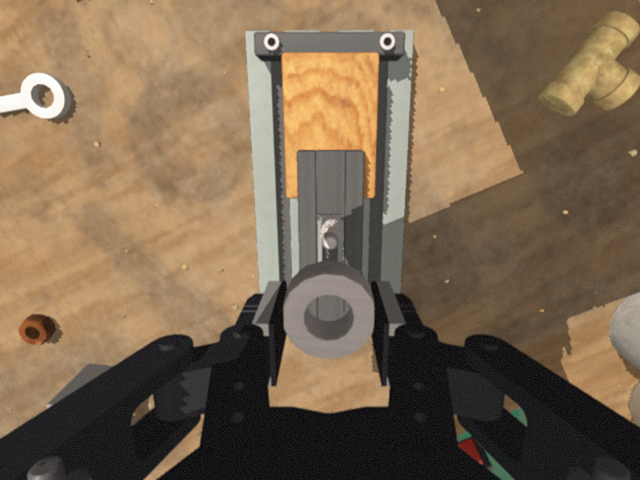

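The collar is in the jaws at (330,310), with the stud tip at (330,235) on the same column. The heights vary, so I'll check for tilt.

```bash
python3 - <<'E'
from h import *
im=dict(np.load("w9.npz"));W=cloud(im);X=((W[...,:2]-PC)@ex)*1000;Y=((W[...,:2]-PC)@ey)*1000
k=(W[...,2]>.16)&(W[...,2]<.2)&(abs(X)<17)&(abs(Y+20)<30)
for y in range(-42,0,3):
    q=k&(abs(Y-y)<1.5)
    if q.any(): print(y,q.sum(),np.percentile(W[q][:,2],[5,50,95]).round(4),X[q].min().round(1),X[q].max().round(1))
E
python3 -c "
import cv2;a=cv2.imread('pics/w9.png')[240:380,250:410];cv2.imwrite('pics/c9.png',cv2.resize(a,None,fx=4,fy=4))"
```

```text
-39 82 [0.1822 0.1829 0.1836] -7.2 6.3
-36 331 [0.1822 0.1832 0.1841] -12.0 11.2
-33 516 [0.1821 0.1833 0.1844] -15.0 16.1
-30 1065 [0.1704 0.182  0.1845] -16.4 16.1
-27 637 [0.1713 0.1828 0.1894] -16.9 16.1
-24 461 [0.1738 0.183  0.1931] -17.0 16.1
-21 337 [0.182  0.1832 0.1947] -16.9 16.1
-18 405 [0.1822 0.1833 0.1946] -16.9 16.2
-15 516 [0.1768 0.1832 0.1936] -17.0 16.2
-12 815 [0.1748 0.1831 0.1937] -16.2 17.0
-9 709 [0.172  0.1829 0.1841] -14.7 16.8
-6 819 [0.1705 0.1812 0.1838] -11.6 10.0
-3 220 [0.1701 0.177  0.1825] -6.0 4.5
```

View pics/c9.png

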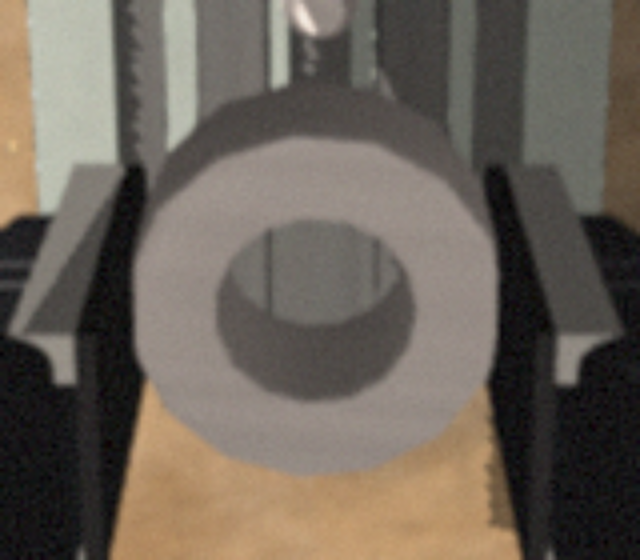

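The collar is level (183 mm all over) and sits about 1.6 mm behind the TCP. I'll shift by that amount and lower it with force checks.

```bash
python3 - <<'E'
from h import *
t=pl(0,-18.4)
f0=np.array(r.current_contact_force())
r.move_linear([*t,.122],vel=.12)
for z in np.arange(.120,.0945,-.002):
    r.move_linear([*t,z],vel=.05);f=np.array(r.current_contact_force())-f0
    if np.linalg.norm(f)>6: break
print(z,f.round(1))
if z<.097:
    z=down(z,.090,df=3,step=.0007); r.set_gripper(.65); r.move_linear([*t,.2],vel=.2)
    r.move_to([*pl(0,-40),.21],Q(YAW));r.sleep(.2)
    im=grab("wrist");save(im,"w10.png");np.savez("w10.npz",**im)
    W=cloud(im);X=((W[...,:2]-PC)@ex)*1000;Y=((W[...,:2]-PC)@ey)*1000
    k=(W[...,2]>.083)&(W[...,2]<.09)&(abs(Y+20)<22)&(abs(X)<22);print("collar",X[k].min(),X[k].max(),Y[k].min(),Y[k].max(),np.percentile(W[k][:,2],[10,50,90]))
    for y in(-85,-60,0,20,28):
        q=(abs(Y-y)<2.5)&(abs(X)<32)&(W[...,2]>.064)&(W[...,2]<.08)
        if q.any(): print(y,X[q].min(),X[q].max(),np.median(W[q][:,2]))
    im=grab("scene");cv2.imwrite("pics/s10.png",cv2.resize(im["pixels"][200:330,250:410,::-1],None,fx=4,fy=4))
print(r.current_t())
E
```

```text
0.09599999999999997 [ 0.1 -0.3 -0.8]
down z 0.09319999999999995 df [-1.8  0.5  5. ]
collar -17.454543849449315 17.727100397495704 -37.433654778323444 -2.0972471331107023 [0.08549441 0.08659169 0.08761168]
-85 -20.364842713605043 20.779858618758105 0.07090096634392756
-60 -20.536535350956488 20.9784853721794 0.07081633155968137
0 -20.064416299740376 21.07238875821994 0.07069549486131554
20 -20.338867404525235 21.379614983176005 0.07073488673676442
28 -20.190157810251716 21.178932631061034 0.0707659725605439
47.575
```

View pics/s10.png

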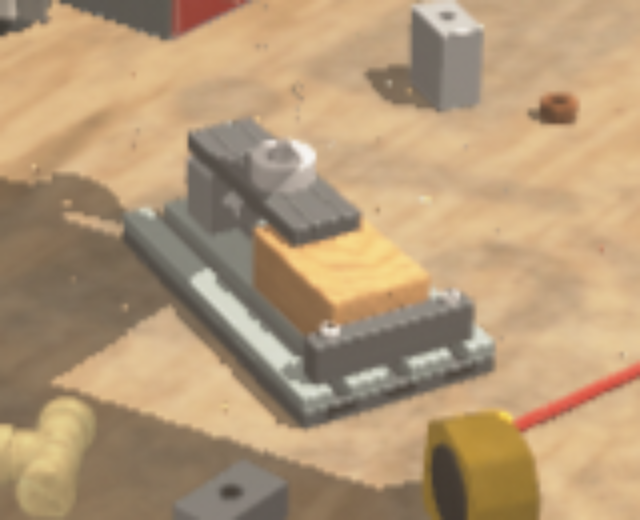

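View pics/w10.png

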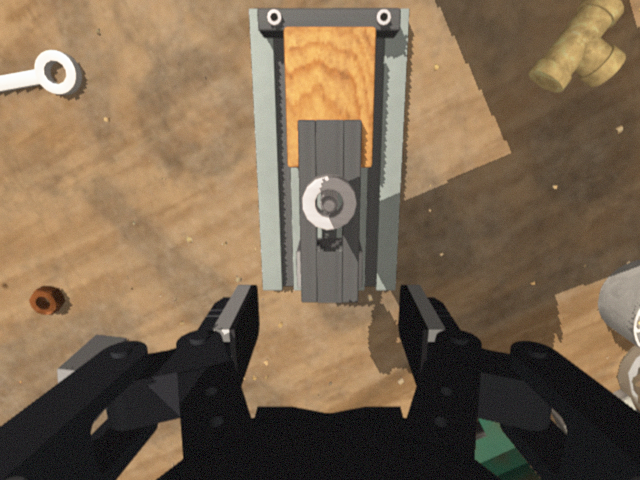

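Both views show the finished stack. The wood is against the stop, the strap is level across wood and block, and the collar (329,203) lies flat on it around the stud.

```bash
python3 -c "
from h import *
print(r.hand_in(),r.current_t())"
```

```text
the job is handed in; nothing more can be done
the job is handed in; nothing more can be done
```

I set up the clamping as asked and handed it in at about 48 s: the wood is against the stop, the 38 mm block stands in line beyond the stud, the strap lies level with the stud through its slot, the collar lies flat on it, and I left the other two blocks alone; the hand-in gave no verdict.

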